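# Bin the used sample tube through a lever-lifted lid

### The job

Throw the used, purple-capped tube into the sharps bin: press the lid lever fully down, and with it held down slide the yellow-tabbed bolt home over it so that the lid stays up by itself, then drop the tube in. Afterwards draw the bolt fully back so that the lever comes up and the lid shuts. Never touch the lid itself, and leave the other two tubes and everything else on the bench where they are.

Things in the scene. Friction and masses are not known exactly. Their poses are not given: they have to be found in the camera images.
- bolt_tip (a point): Centre of the rounded tip of the bolt, a 10 mm steel bar along the bin's y axis, 127 mm from the bin's centre on its -x side, 85 mm high. Drawn back, this point is 23 mm to the +y side of the middle line. The bar runs in a white guide fixed to the bin: y from 53 to 83 mm, reaching 125 mm out from the bin's centre, top at 98 mm.
- lever_pin (a point): The lever's level pivot, fixed on the bin, 88 mm from the bin's centre on its -x side, 80 mm high. A grey arm 24 mm wide, 12 mm thick leads from it to a black ribbed pedal plate (8 mm thick) lying across the arm's end, from 61 to 101 mm out from the pin, reaching 58 mm to the bin's +y side and 48 mm to its -y side of the middle line.
- sharps_bin: Red sharps bin fixed to the bench, white rim, pink lid: open box 160 x 160 mm outside, rim 140 mm high, walls and floor 4 mm. Origin at the middle of its underside, z up. Its +x side carries the lid's hinge; from its -x side the lid lever points away along -x. Does not move.
- bin_mouth (a point): Point in the bin's opening at rim height (140 mm), on the bin's y middle line, 10 mm from the centre toward the lever. Axes as the bin's.
- lid: Pink lid, a 172 x 172 x 7 mm plate hinged along the bin's +x rim. Origin on the hinge, 86 mm from the bin's centre, 144 mm high; the plate reaches toward its own -x. Level = shut, upright = open. Geared to the lever: its angle is 4 x the lever angle. Falls shut within about a second when the lever is let go; stays about 1.4 rad up while the bolt holds the lever. The robot must not touch it.
- lever (a joint): Angle of the lid-lift lever in rad: 0 = up, at rest, sloping 0.2 rad up away from the bin; 0.4 = pressed fully down, sloping 0.2 rad down. Spring and lid weight push it up: 5 to 10 N at the pedal press it down.
- pedal (a point): Point on the top face of the pedal, on the bin's y middle line, 81 mm out from the lever's pin: 102 mm above the bench at rest, 70 mm when fully pressed. The pedal's outer edge is 106 mm high at rest.
- bolt (a joint): Travel of the hold-open bolt in m: 0 = drawn back, lever free; 0.036 = fully home over the lever arm. It slides toward the bin's -y side and stays where left; 1 to 8 N move it. The raised lever blocks it after 6 mm: it goes over only while the lever is held within about 0.03 rad of fully down, and then traps the lever at about 0.35.
- bolt_tab (a point): Centre of the outer part of the bolt's yellow tab: an upright plate 8 mm thick along the bin's y (its travel), 117 to 187 mm from the bin's centre on the -x side, 115 to 147 mm high: it overhangs the pedal. A fingertip pressing the pedal on the tab's +y side can slide toward -y and push it with its flank. At bolt 0 it is 22 mm to the +y side of the middle line, at 0.036 14 mm to the -y side.
- tube_rest: White rest fixed to the bench: three tubes side by side. Base 110 (x) x 190 (y) x 6 mm with two clear ribs across it at x = +-26 mm, 6 mm thick, tops at 30 mm, small stops to 38 mm beside each tube. Lanes 70 mm apart along y; tubes lie along x, axes 38 mm above the bench, free to grip between the ribs. Origin: middle of the underside.
- used_tube: The used sample tube: dark red with a purple cap; in any of the rest's three lanes. Round tube lying level, 16 mm in diameter and 100 mm long over all, with an 18 mm wide, 18 mm long purple cap at its +x end (x from 32 to 50 mm). Origin on the axis at mid length; x along the tube. About 25 g, rigid.
- blue_tube: A clean, pale tube with a blue cap, on the rest. Round tube lying level, 16 mm in diameter and 100 mm long over all, with an 18 mm wide, 18 mm long blue cap at its +x end (x from 32 to 50 mm). Origin on the axis at mid length; x along the tube. About 25 g, rigid.
- yellow_tube: A clean, pale tube with a yellow cap, on the rest. Round tube lying level, 16 mm in diameter and 100 mm long over all, with an 18 mm wide, 18 mm long yellow cap at its +x end (x from 32 to 50 mm). Origin on the axis at mid length; x along the tube. About 25 g, rigid.
- specimen_cup: Loose white plastic cup, 60 mm across and 60 mm high, origin under its centre.
Not all that is in view belongs to the job. There is more than one size of the used_tube; the job needs the larger.

How it is judged:
By the outcome, as a careful person would: the job done as asked, in the order asked, and still so for the second after the job is handed in, with the robot touching nothing.
It also fails if it takes over 67 s, if anything falls off the work surface, if the arm or the gripper's body presses on something with over 40 N, if the wrist force passes 120 N, or if a joint passes its speed limit or range.

### The arm

A 6-joint arm with a two-finger parallel gripper is mounted at the origin on the work surface. World frame = base frame: x ahead of the robot, y to its left, z up, the work surface at z = 0. Lengths are in mm, angles in rad, forces in N, time in s.
With the tool pointing down it reaches from about 250 to 725 mm from the base axis. Payload 9.7 kg.
Tool frame: the origin (TCP) lies at the very end of the fingers, on their centre line; the grasp point (between the pads) lies 19 mm behind it; x points along the fingers, y is the direction in which the jaws open and shut, and the axes are right-handed (so a half turn about x gives the same grasp; the last joint's range is limited). The gripper opens to 85 mm and grips with 20 to 120 N. Pads are 22 mm wide; open, the fingers measure 114 mm over their backs; the gripper's body (76 mm by 85 mm) begins 54 mm behind the grasp point. The pads swing forward as they close: fully open they stand 13 mm farther back than shut.
Start: joints at [1.254, 0.087, 0.176, 1.66, 0, 1.571], TCP at [171.337, 522.628, 231.284] pointing down, gripper open.
Joint ranges: [-3.13, 3.13], [-0.85, 1.81], [-1.15, 1.24], [-2.2, 2.28], [-1.44, 1.52], [-3.14, 3.14]. Speed limits (rad/s): [2.22, 2.22, 2.57, 3.14, 3.14, 3.14].

### API

Orientations are given as a rotation vector (axis times angle).
In Python, from plant import bot gives the robot as it stands. Calls block until the motion is done:
- bot.move_pose(position, orientation): joint-space move of the TCP to a pose.
- bot.move_linear(position, frame=None, v=150): straight line of the TCP; frame=None keeps the orientation; v is the mean speed in mm/s.
- bot.movej(angles): joint-space move.
- bot.set_gripper(opening): finger opening in mm; the grip force is fixed at half the most; returns when the fingers have stopped.
- bot.sleep(seconds).
- bot.solve_ik(position, orientation): joint angles nearest the present ones, or None.
- bot.sense(): the state.
- bot.grab_frame(name): name is "side" or "top" or "wrist"; returns (picture, depth): 400x640x3 uint8, red, green, blue; 400x640 float32, mm along the optical axis (not along the pixel's ray), 0 where there is no reading.
- bot.calibration(name): a dict with "fx", "fy", "cx", "cy" (pixels), "T" (4x4, takes a point from camera to world coordinates). Camera axes: x right, y down, z forward; pixel columns grow to the right and rows downward; lengths in mm; the calibration is good to about 2 mm. The wrist camera is an equidistant fisheye: a pixel r from the principal point sees the ray r / f radians off the axis. A picture is of the moment at which its call begins: read the wrist's pose just before it. calibration takes no time and is no camera call; for the wrist camera it gives the pose at the moment of the call.
A pose or a line that the arm cannot do raises bot.PlanningError and nothing moves.
- bot.finish_job(): hands the job in, once; it reports no verdict.
Trained networks look in the newest picture that a camera, given by its name, has taken for a name from the list of things; names that differ only in an ending like _2 or _b are one class to them, and where a whole thing is asked for, a point or a joint stands for the part that bears it (a point fixed in the world has none). Each returns a list of dicts, best first, with "p" (0 to 1); they miss things now and then, are a little off and sometimes report something else, mostly with a low value. They report only what shows in the picture. A call takes as long as a camera call. They do not tell look-alikes from the thing itself.
- bot.search_frame(camera, thing): "rect" ([centre column, centre row, width, height] in pixels, round what is visible of it).
- bot.trace(camera, thing): "region" (400x640 bool, what is visible of it) and "rect" ([centre column, centre row, width, height] in pixels, round what is visible of it).
- bot.landmark_of(camera, thing): "centre" ([column, row] in pixels: a listed point, or the origin of a listed thing).
The state is a dict: "clock": time; "joints": joint angles; "joint_velocities": joint speeds; "joint_torque": joint torques, N m; "position": TCP position; "eef_rot": TCP orientation; "wrist_force": force on the tool from outside, world axes, zero at the start; "torque": the same for the moment, N m; "grip_width": finger opening in mm.
Only numpy, scipy, OpenCV 4.12 (cv2) and the standard library are available. Lean on these libraries where they do the work, as an engineer would, in place of code of your own. Each camera call takes 0.05 s, during which the arm holds its last target. There are 200 camera calls.

## Working session

There is one attempt and no reset: what is moved stays moved. The work goes in short steps, each a Python script; the robot and the scene stay as the last script left them, time stands still between calls to the robot, and variables do not carry over. Pictures are saved under pics/ and viewed, about 8 in all and at most 12, crops included, and the job is handed in when it is done.

```bash
ls; mkdir -p pics
cat > h.py <<'E'
import numpy as np, cv2
from plant import bot
def px2w(cam,uv,depth,cal=None):
    c=cal or bot.calibration(cam); u,v=uv
    z=depth; p=np.array([(u-c['cx'])/c['fx']*z,(v-c['cy'])/c['fy']*z,z,1])
    return (np.array(c['T'])@p)[:3]
def onplane(cam,uv,h):
    c=bot.calibration(cam);T=np.array(c['T'])
    d=T[:3,:3]@np.array([(uv[0]-c['cx'])/c['fx'],(uv[1]-c['cy'])/c['fy'],1]);o=T[:3,3]
    return o+d*(h-o[2])/d[2]
def cloud(cam,dep):
    c=bot.calibration(cam);v,u=np.mgrid[:400,:640];z=dep
    P=np.stack([(u-c['cx'])/c['fx']*z,(v-c['cy'])/c['fy']*z,z,np.ones_like(z)],-1)
    return (P@np.array(c['T']).T)[...,:3]
E
python3 - <<'E'
from h import *
for cam in ['top','side']:
    im,d=bot.grab_frame(cam); cv2.imwrite(f'pics/{cam}0.png',im[...,::-1]); np.save(f'{cam}0.npy',d)
    c=bot.calibration(cam);print(cam,c['fx'],c['cx'],np.round(c['T'],3).tolist())
    for t in ['bolt_tip','lever_pin','sharps_bin','bin_mouth','lid','pedal','bolt_tab','tube_rest','used_tube','blue_tube','yellow_tube','specimen_cup']:
        for r in bot.landmark_of(cam,t)[:3]:
            uv=r['centre'];i,j=int(np.clip(uv[1],0,399)),int(np.clip(uv[0],0,639))
            print(t,round(r['p'],2),np.round(uv,1),np.round(px2w(cam,uv,d[i,j])))
print(bot.sense()['clock'],bot.sense()['eef_rot'])
E
```

```text
pics
top 504.26692507848674 323.011751431035 [[-0.002, -0.994, 0.112, 450.189], [-1.0, 0.001, -0.013, -25.529], [0.013, -0.112, -0.994, 1309.26], [0.0, 0.0, 0.0, 1.0]]
bolt_tip 0.68 [284.7 206.1] [577.  48. 136.]
lever_pin 0.56 [270.5 191.9] [608.  81. 150.]
sharps_bin 0.75 [249.2 179. ] [639. 130. 149.]
bin_mouth 0.63 [240.8 175.4] [646. 149. 155.]
lid 0.78 [205.5 161.6] [679. 232. 151.]
lid 0.39 [300.3 211.6] [563.  12. 147.]
pedal 0.64 [306.2 205.4] [581.  -1. 107.]
pedal 0.45 [242.5 175. ] [647. 145. 154.]
bolt_tab 0.66 [299.3 210.2] [566.  14. 149.]
tube_rest 0.83 [410.4 248.6] [ 480. -268.    8.]
used_tube 0.75 [415.4 243.2] [ 492. -273.   51.]
used_tube 0.47 [417.  192.5] [ 627. -290.    1.]
blue_tube 0.77 [387.5 249.1] [ 478. -203.   45.]
blue_tube 0.42 [300.1 211.3] [563.  12. 147.]
yellow_tube 0.73 [441.3 241.1] [ 498. -340.   41.]
specimen_cup 0.79 [330.9 161.7] [708. -64.   5.]
side 397.63674486629986 319.4147395284368 [[0.978, -0.089, 0.191, 425.729], [-0.21, -0.486, 0.848, -881.139], [0.018, -0.869, -0.494, 597.917], [0.0, 0.0, 0.0, 1.0]]
bolt_tip 0.72 [299.8 197. ] [574.   8. 101.]
lever_pin 0.76 [311.9 190.1] [618.  70.  85.]
lever_pin 0.47 [319.3 199. ] [622.  -9. 100.]
sharps_bin 0.68 [316.7 199.7] [614. -12. 101.]
bin_mouth 0.95 [318.4 159.7] [649. 131. 148.]
lid 0.59 [320.4 146.3] [676. 232. 147.]
pedal 0.62 [303.1 199.4] [579. -11. 104.]
bolt_tab 0.68 [297.7 187. ] [569.   9. 131.]
tube_rest 0.95 [281.8 308.7] [ 487. -279.    3.]
used_tube 0.75 [284.6 296.1] [ 493. -285.   42.]
used_tube 0.63 [355.1 304.1] [ 640. -292.    1.]
blue_tube 0.92 [275.9 278.5] [ 483. -218.   33.]
yellow_tube 0.86 [295.  319.4] [ 503. -350.   43.]
yellow_tube 0.56 [316.5 158.9] [643. 130. 151.]
specimen_cup 0.62 [353.1 236.7] [696. -83.  23.]
1.3 [ 0.24858919  1.55645424 -0.24856264]
```

View pics/top0.png

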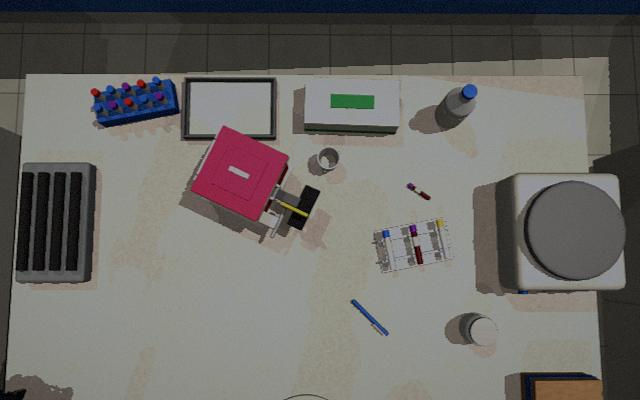

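View pics/side0.png

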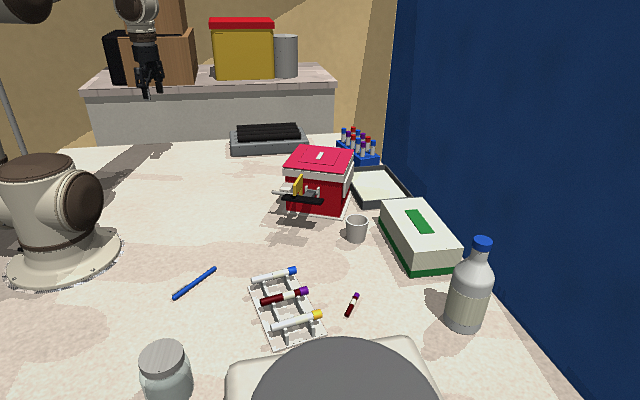

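Top view: the bin is at about (240,175), with the pedal at (304,207) and the yellow tab at (295,210). The large used tube is in the middle lane at (416,244). The short look-alike lies on the bench at (418,191). Next I'll fit the poses from depth.

```bash
cat > fit.py <<'E'
from h import *
im=cv2.imread('pics/top0.png');d=np.load('top0.npy');P=cloud('top',d)
hsv=cv2.cvtColor(im,cv2.COLOR_BGR2HSV)
box=np.zeros((400,640),bool);box[110:250,170:330]=1
lid=box&(P[...,2]>138)&(P[...,2]<165)&((hsv[...,0]>160)|(hsv[...,0]<5))&(hsv[...,1]>130)
r=cv2.minAreaRect(P[lid][:,:2].astype(np.float32));print('lid',r,np.median(P[lid][:,2]))
yel=box&(abs(hsv[...,0].astype(int)-27)<8)&(hsv[...,1]>120)&(hsv[...,2]>80)&(P[...,2]>60)
q=P[yel];print('tab',len(q),q.mean(0),np.median(q,0)); print(cv2.fitLine(q[:,:2].astype(np.float32),cv2.DIST_L2,0,.1,.1).ravel())
ped=np.zeros_like(box);ped[180:235,280:325]=1;ped&=(hsv[...,2]<60)&(P[...,2]>75)&(P[...,2]<125)
print('pedal',cv2.minAreaRect(P[ped][:,:2].astype(np.float32)),P[ped].mean(0))
rb=np.zeros_like(box);rb[210:280,365:460]=1
for n,lo,hi in [('blue',105,125),('purple',130,160),('yellow',22,32)]:
    m=rb&(hsv[...,0]>=lo)&(hsv[...,0]<=hi)&(hsv[...,1]>110)&(hsv[...,2]>50);q=P[m];print(n,len(q),np.median(q,0))
m=rb&((hsv[...,0]<8)|(hsv[...,0]>165))&(hsv[...,1]>120)&(P[...,2]>28);q=P[m];print('red',len(q),q.mean(0),cv2.minAreaRect(q[:,:2].astype(np.float32)))
E
python3 fit.py
```

```text
lid ((654.5584716796875, 153.78857421875), (171.01123046875, 172.21359252929688), 64.09851837158203) 151.08968475301003
tab 106 [567.65905182  25.12745395 158.26938012] [568.733551    25.12454171 147.82979184]
[  0.58953774   0.8077408  567.65906     25.127455  ]
pedal ((588.7078247070312, 28.621265411376953), (88.0608901977539, 104.42211151123047), 64.73190307617188) [579.36569251   8.2108733  102.58039828]
blue 44 [ 516.99927139 -197.95884621   47.03912319]
purple 39 [ 530.615905   -267.53954208   46.59725234]
yellow 31 [ 545.42685194 -336.71669636   46.637467  ]
red 107 [ 473.65680167 -278.28986005   45.03886199] ((481.7611389160156, -277.55743408203125), (79.19640350341797, 12.836501121520996), 11.390288352966309)
```

```bash
cat >> h.py <<'E'
from scipy.spatial.transform import Rotation as Ro
YAW=np.deg2rad(64.1);C=np.array([654.5,153.8])
BX=np.array([np.cos(YAW),np.sin(YAW),0]);BY=np.array([-BX[1],BX[0],0]);Z=np.array([0,0,1.])
def B(x,y,z): return np.array([C[0],C[1],0])+x*BX+y*BY+z*Z
def ori(xdir,jaw):
    x=xdir/np.linalg.norm(xdir);y=jaw-jaw@x*x;y/=np.linalg.norm(y)
    return Ro.from_matrix(np.c_[x,y,np.cross(x,y)]).as_rotvec()
def tilt(deg,s=1):
    t=np.deg2rad(deg);return ori(-np.sin(t)*BY-np.cos(t)*Z,s*BX)
def inbin(p):
    d=np.array(p)-[C[0],C[1],0];return np.array([d@BX,d@BY,d[2]])
def best(pos,fs):
    j0=np.array(bot.sense()['joints']);r=[(np.abs(np.array(q)-j0).max(),i) for i,f in enumerate(fs) if (q:=bot.solve_ik(pos,f)) is not None]
    return fs[min(r)[1]]
def st():
    s=bot.sense();return s['clock'],np.round(inbin(s['position']),1),np.round(s['wrist_force'],1)
E
python3 - <<'E'
from h import *
for nm,p,fs in [('hover',B(-170,42.5,170),[tilt(22),tilt(22,-1)]),('press',B(-170,42.5,70),[tilt(22),tilt(22,-1)]),('drop',B(-20,0,190),[tilt(0),tilt(0,-1),ori(-Z,BY),ori(-Z,-BY)]),('back',B(-165,-45,122),[tilt(0),tilt(0,-1)])]:
    for f in fs:
        q=bot.solve_ik(p,f);print(nm,None if q is None else np.round(q,2))
bot.set_gripper(0)
f=best(B(-170,42.5,170),[tilt(22),tilt(22,-1)])
bot.move_pose(B(-170,42.5,170),f)
print(st())
im,_=bot.grab_frame('side');im2,_=bot.grab_frame('wrist')
cv2.imwrite('pics/h1.png',np.vstack([cv2.resize(im[120:250,220:420],(600,390),interpolation=cv2.INTER_CUBIC)])[...,::-1]);cv2.imwrite('pics/w1.png',im2[...,::-1])
E
```

```text
hover [ 0.15 -0.28 -0.33  1.19 -0.21  0.56]
hover [ 0.15 -0.28 -0.33  1.19 -0.21 -2.58]
press [ 0.15 -0.26 -0.51  0.99 -0.21  0.56]
press [ 0.15 -0.26 -0.51  0.99 -0.21 -2.58]
drop [0.21 0.35 0.4  1.63 0.   0.66]
drop [ 0.21  0.35  0.4   1.63  0.   -2.48]
drop [ 0.21  0.35  0.4   1.63  0.   -0.91]
drop [0.21 0.35 0.4  1.63 0.   2.23]
back [-0.02  0.25  0.15  1.47  0.    0.43]
back [-0.02  0.25  0.15  1.47  0.   -2.71]
(4.2917, array([-169.3,   42.7,  170.1]), array([ 0.6, -0.1,  1. ]))
```

View pics/w1.png

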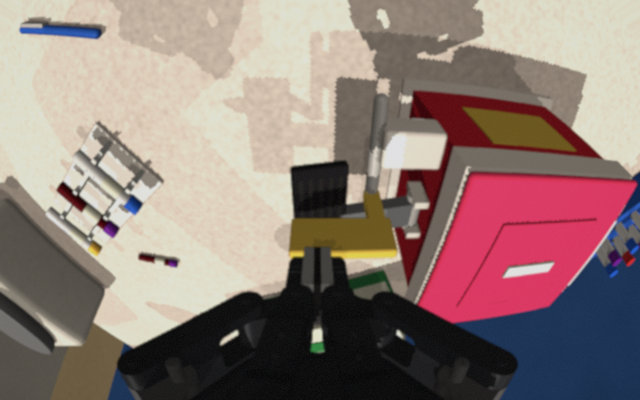

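View pics/h1.png

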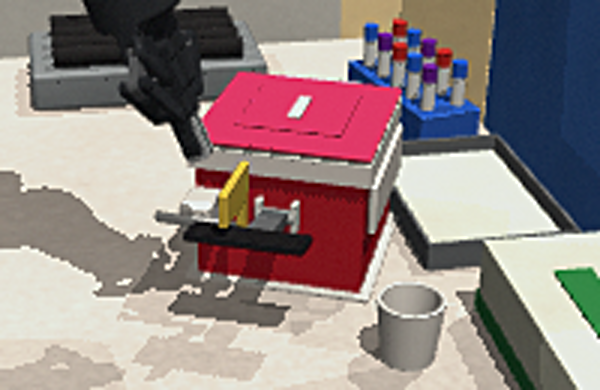

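The wrist view shows the fingertips at (318,255), centred along the pedal (290–348). The tab at (342,238) is clear of them, so I'll go down with force monitoring.

Run:
```python
from h import *
f0=np.array(bot.sense()['wrist_force'])
bot.move_linear(B(-170,43,116),v=120);print(st())
z=116
while z>66:
    z-=4 if z>84 else 1.5
    bot.move_linear(B(-170,43,z),v=40)
    s=bot.sense();F=np.array(s['wrist_force'])-f0
    print(round(z,1),np.round(F,1),st()[1])
    if F[2]>22 or np.linalg.norm(F[:2])>20: break
im2,_=bot.grab_frame('wrist');im,_=bot.grab_frame('side')
cv2.imwrite('pics/c2.png',np.vstack([im2[120:320,150:550],cv2.resize(im[120:250,220:420],(400,260))])[...,::-1])
```

```text
(4.9917, array([-169.8,   42.9,  116.5]), array([ 0.3, -0.6, -0.4]))
112 [ 0.2 -1.1 -0.4] [-169.9   42.9  112.4]
108 [-0.8 -0.8  0.7] [-170.1   43.1  107.7]
104 [ 1.  -0.6  6. ] [-169.7   42.5  104.8]
100 [-0.8 -1.9  7.3] [-169.9   42.2  101.1]
96 [-0.8 -2.9  6.8] [-170.    42.    97.3]
92 [-0.3 -4.3  6.9] [-170.1   41.9   93.3]
88 [ 0.5 -4.2  6.5] [-170.1   41.9   89.3]
84 [-1.  -3.1  6.6] [-170.2   41.9   85.2]
82.5 [-1.2 -5.   7.4] [-170.2   41.9   83.8]
81.0 [ 0.1 -4.7  6.1] [-170.2   41.9   82.3]
79.5 [ 0.  -4.1  7.1] [-170.2   41.9   80.8]
78.0 [ 0.2 -4.1  5.4] [-170.2   41.9   79.2]
76.5 [-0.4 -3.7  6.5] [-170.1   41.9   77.7]
75.0 [ 1.  -4.1  6.7] [-170.1   41.9   76.2]
73.5 [ 0.6 -2.8  5.5] [-170.    42.    74.7]
72.0 [ 1.1 -3.1  5.3] [-169.9   42.    73.2]
70.5 [-2.7 -2.2 10.5] [-169.8   41.7   72.5]
69.0 [-5.9 -3.3 17.8] [-169.6   41.5   72. ]
67.5 [-12.   -1.1  25.6] [-169.5   41.2   71.6]
```

View pics/c2.png

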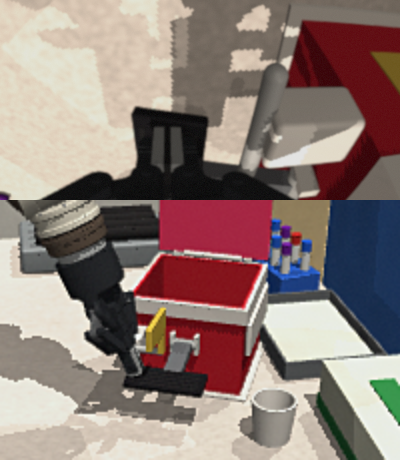

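The lever is fully down and the lid is upright, with the finger on the +y side of the tab. Next, slide the bolt home.

Run:
```python
from h import *
y=43
while y>-26:
    y-=4 if y>-8 else 2
    bot.move_linear(B(-170,y,67.5),v=50)
    F=np.array(bot.sense()['wrist_force'])
    p=st()[1]
    print(y,p,'Fx,Fy,Fz bin',np.round([F@BX,F@BY,F[2]],1))
    if F@BY>28 : break
im2,_=bot.grab_frame('wrist');im,d=bot.grab_frame('side')
cv2.imwrite('pics/c3.png',np.vstack([im2[120:320,150:550],cv2.resize(im[120:250,220:420],(400,260))])[...,::-1])
print(bot.landmark_of('side','bolt_tab')[:2])
```

```text
39 [-169.3   37.3   71.7] Fx,Fy,Fz bin [-4.8 11.3 26.3]
35 [-169.1   33.2   71.8] Fx,Fy,Fz bin [-3.8 10.6 26.4]
31 [-169.    29.2   71.9] Fx,Fy,Fz bin [-4.2  9.5 25.3]
27 [-168.9   25.1   71.9] Fx,Fy,Fz bin [-3.6  9.7 25.5]
23 [-168.9   21.2   71.9] Fx,Fy,Fz bin [-3.5 11.1 25.2]
19 [-168.9   17.1   71.9] Fx,Fy,Fz bin [-3.4  9.  25. ]
15 [-168.9   13.4   71.9] Fx,Fy,Fz bin [-3.3 12.7 25.6]
11 [-168.9    9.3   71.9] Fx,Fy,Fz bin [-3.3 12.  27.6]
7 [-168.9    5.3   71.9] Fx,Fy,Fz bin [-3.4 11.1 25.5]
3 [-168.8    1.3   71.9] Fx,Fy,Fz bin [-2.5 11.9 25.8]
-1 [-168.9   -2.7   71.9] Fx,Fy,Fz bin [-2.2 10.9 25.2]
-5 [-168.9   -6.7   72. ] Fx,Fy,Fz bin [-4.1 11.9 25.6]
-9 [-168.9  -10.7   71.9] Fx,Fy,Fz bin [-2.5 11.5 26.8]
-11 [-168.9  -12.4   71.9] Fx,Fy,Fz bin [-3.3 13.9 27. ]
-13 [-168.9  -14.5   71.9] Fx,Fy,Fz bin [-3.  13.1 26. ]
-15 [-168.9  -16.3   71.9] Fx,Fy,Fz bin [-2.8 16.1 26.3]
-17 [-168.8  -16.7   71.6] Fx,Fy,Fz bin [-3.8 28.7 33.6]
[{'centre': [354.9, 236.4], 'p': 0.72}, {'centre': [310.4, 188.1], 'p': 0.64}]
```

View pics/c3.png

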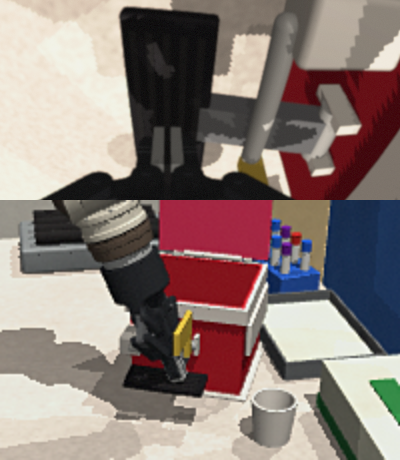

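The force step at y = -16.5 is where I expected the stop, and the bar now lies over the lever arm. I'll retreat, check that the lid stays up, and fetch the tube.

Run:
```python
from h import *
t=np.deg2rad(22)
bot.move_linear(B(-170,-10,72),v=60)
bot.move_linear(B(-170,-10+110*np.sin(t),72+110*np.cos(t)),v=150)
print(st())
U=np.array([490.5,-275.7]);ty=np.deg2rad(11.5);J=np.array([-np.sin(ty),np.cos(ty),0])
p=np.array([*U,150.]);f=best(p,[ori(-Z,J),ori(-Z,-J)])
im,_=bot.grab_frame('side');
bot.move_pose(p,f);bot.set_gripper(44)
im2,_=bot.grab_frame('wrist');c=bot.calibration('wrist')
for nm in ['used_tube']:
  for r in bot.landmark_of('wrist',nm)[:2]:
    u,v=np.array(r['centre'])-[c['cx'],c['cy']];rr=np.hypot(u,v);th=rr/c['fx']
    T=np.array(c['T']);d=T[:3,:3]@np.array([np.sin(th)*u/rr,np.sin(th)*v/rr,np.cos(th)]);o=T[:3,3]
    print(nm,r['p'],r['centre'],o+d*(38-o[2])/d[2])
print(st(),bot.sense()['grip_width'])
cv2.imwrite('pics/c4.png',np.vstack([im2,cv2.resize(im[100:250,200:440],(640,400))])[::1,:,::-1][:, :])
cv2.imwrite('pics/c4.png',cv2.resize(cv2.imread('pics/c4.png'),(480,600)))
```

```text
(15.4167, array([-170.2,   31.5,  172.7]), array([-0. , -0.4,  0. ]))
used_tube 0.83 [314.2, 196.9] [ 490.49493342 -278.82103995   38.        ]
used_tube 0.63 [275.6, 295.2] [ 599.62699866 -296.54972877   38.        ]
(17.2167, array([-457.9,  -40.1,  150. ]), array([ 0.4, -0.1, -0.5])) 44.093767734985136
```

View pics/c4.png

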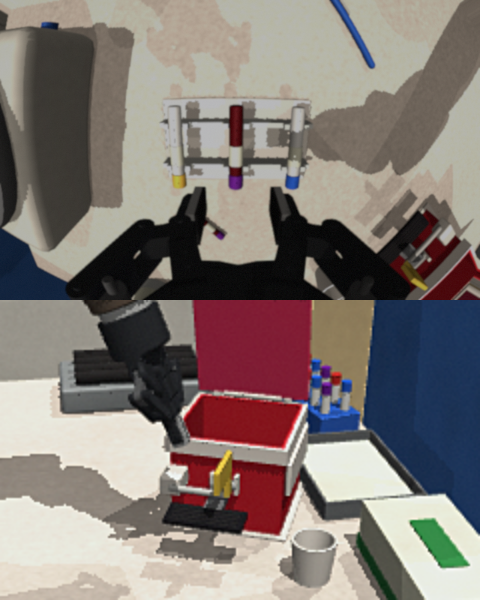

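The lid stays up on its own with the bolt over the lever. The used tube is centred between the fingers at (236,145), so I'll grasp it, check, and drop it in.

Run:
```python
from h import *
bot.move_linear([490.5,-276.5,22.],v=120)
bot.set_gripper(0);print(bot.sense()['grip_width'],st()[2])
bot.move_linear([490.5,-276.5,230.],v=200)
print(bot.sense()['grip_width'])
p=B(-25,0,230);f=best(p,[tilt(0),tilt(0,-1)])
bot.move_pose(p,f);print(bot.sense()['grip_width'],st())
im,_=bot.grab_frame('side');im2,_=bot.grab_frame('top')
cv2.imwrite('pics/c5.png',np.vstack([cv2.resize(im[60:240,200:440],(640,400)),cv2.resize(im2[100:260,170:330],(400,400))[:, :]if 0 else cv2.resize(im2[100:280,170:458],(640,400))])[...,::-1])
cv2.imwrite('pics/c5.png',cv2.resize(cv2.imread('pics/c5.png'),(480,600)))
```

```text
14.036028068486582 [-0.6 -2.6  3.7]
13.72489523271474
13.955145040944402 (21.6, array([-25.8,  -0.4, 229.9]), array([-0. ,  0.1, -0.7]))
```

View pics/c5.png

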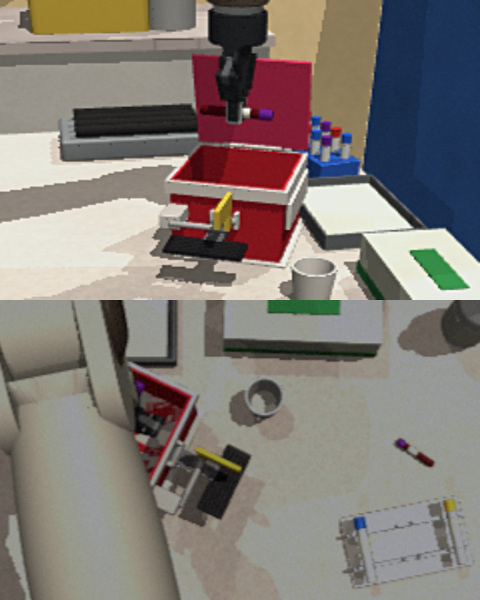

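The tube is held level over the open bin. Next: lower it, release, retreat and check.

Run:
```python
from h import *
bot.move_linear(B(-25,0,140),v=120)
bot.set_gripper(45);bot.sleep(0.3);print(st())
bot.move_linear(B(-25,0,235),v=200)
bot.set_gripper(0)
p=B(-168,-52,200);f=best(p,[tilt(0),tilt(0,-1)])
bot.move_pose(p,f);print(st())
im,_=bot.grab_frame('side');im2,d=bot.grab_frame('top')
print([(np.round(r['centre']),round(r['p'],2)) for r in bot.landmark_of('top','used_tube')])
cv2.imwrite('pics/c6.png',np.vstack([cv2.resize(im[60:240,200:440],(480,300)),cv2.resize(im2[100:280,170:458],(480,300))])[...,::-1])
```

```text
(23.3, array([-25.,  -0., 140.]), array([ 0.1, -0. , -0.4]))
(25.0917, array([-168.4,  -52.2,  200.2]), array([-0.3, -0.1, -0.7]))
[(array([254., 183.]), 0.7), (array([417., 192.]), 0.52)]
```

View pics/c6.png

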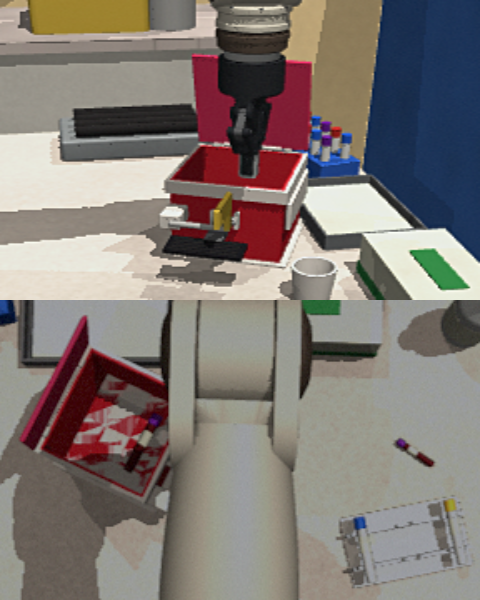

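The tube lies on the bin floor at about (254,183) in the top frame. Now I'll draw the bolt back from the tab's -y side.

```bash
python3 - <<'E'
from h import *
f0=np.array(bot.sense()['wrist_force'])
bot.move_linear(B(-168,-52,123),v=120)
bot.move_linear(B(-168,-34,123),v=80)
y=-34
while y<14:
    y+=4 if y<2 else 1
    bot.move_linear(B(-168,y,123),v=50)
    F=np.array(bot.sense()['wrist_force'])-f0
    print(y,st()[1],np.round([F@BX,F@BY,F[2]],1))
    if F@BY<-18: break
bot.move_linear(B(-168,y-15,123),v=80)
bot.move_linear(B(-168,y-15,210),v=150)
bot.move_pose([480,-60,260],best([480,-60,260],[tilt(0),tilt(0,-1)]))
bot.sleep(1)
im,_=bot.grab_frame('side');im2,d=bot.grab_frame('top');cv2.imwrite('pics/top0.png',im2[...,::-1]);np.save('top0.npy',d)
print(st())
cv2.imwrite('pics/c7.png',np.vstack([cv2.resize(im[100:340,200:440],(480,300)),cv2.resize(im2[100:280,170:458],(480,300))])[...,::-1])
E
python3 fit.py|head -4
```

```text
-30 [-168.   -30.1  123.2] [-0.3  0.4  0.2]
-26 [-168.   -26.5  123.2] [-1.6 -3.   0.3]
-22 [-168.   -22.4  123.2] [-0.8 -4.   0.7]
-18 [-168.   -18.1  123.1] [-1.3 -3.3  1.4]
-14 [-168.1  -13.9  123.1] [-2.2 -2.2  2.5]
-10 [-168.    -9.5  122.8] [-0.  -0.1 -0.4]
-6 [-168.    -5.4  122.7] [-0.5  0.9  0.1]
-2 [-167.9   -1.6  122.9] [-1.1  0.9 -0.1]
2 [-168.     2.3  123.1] [0.1 1.1 1.1]
3 [-168.    3.  123.] [-0.2  0.6 -0.3]
4 [-168.    4.  123.] [-0.3  0.3 -0. ]
5 [-168.     4.9  123. ] [-0.  -1.2 -0.3]
6 [-168.     5.   123.1] [ 0.  -6.4 -2.4]
7 [-167.9    5.2  123.2] [ -1.1 -11.5  -4.5]
8 [-167.9    5.4  123.2] [  0.  -16.4  -5.7]
9 [-167.9    5.5  123.3] [  0.2 -20.1  -7.2]
(33.175, array([-268.6,   63.6,  260. ]), array([-0.4,  0.2,  0.3]))
lid ((654.8096313476562, 153.561279296875), (171.4218292236328, 172.14881896972656), 64.53833770751953) 151.10540286654532
tab 68 [574.30476923  37.20279489 147.39376032] [573.97682193  37.71001634 147.97040893]
[4.1520998e-01 9.0972561e-01 5.7430475e+02 3.7202793e+01]
pedal ((591.8419189453125, 30.619140625), (63.13747024536133, 104.04116821289062), 60.422149658203125) [582.68860439  17.60549415 100.8814012 ]
  return _methods._mean(a, axis=axis, dtype=dtype,
  ret = um.true_divide(
fit.py:14: RuntimeWarning: Mean of empty slice.
  m=rb&((hsv[...,0]<8)|(hsv[...,0]>165))&(hsv[...,1]>120)&(P[...,2]>28);q=P[m];print('red',len(q),q.mean(0),cv2.minAreaRect(q[:,:2].astype(np.float32)))
```

View pics/c7.png

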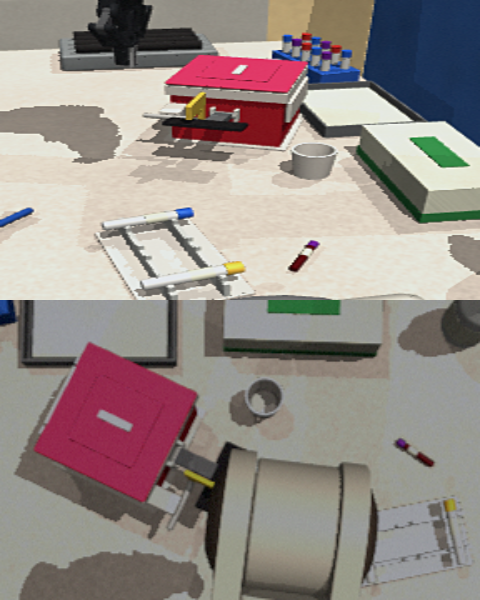

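```bash
python3 -c "
from plant import bot
print(bot.finish_job())"
```

```text
the job is handed in; nothing more can be done
None
```

The used, purple-capped tube is in the sharps bin, the bolt is drawn back and the lid is shut. I handed the job in at about 33 s of the 67 s allowed.

1. **Lid up:** I pressed the lever down to its stop with the closed fingers (about 25 N). Holding it there, I slid the bolt home to its stop at the expected position, and the lid stayed up after I let go.
2. **Tube:** I gripped the larger tube in the rest's middle lane, with the fingers closed to about 14 mm on it. I dropped it through the open mouth, and the top picture showed it on the bin floor.
3. **Lid shut:** I pushed the bolt's tab back until it stopped. I then moved the arm clear and waited a second.

**Last checks:**
- **Bin:** The lid is level, its top at 151 mm and in its starting position. The pedal is up. The tab is about 21.6 mm to the +y side, against 22 mm for fully drawn back.
- **Rest of the bench:** The pictures show the other two tubes, the small look-alike tube and the cup where they were.
- **Disagreements:** The fingers met the bolt's back stop about 2 mm earlier than I had calculated, within the calibration error. The arm partly hid the pedal in the last top picture, so I judged it from the side view. I could not see the tube once the lid was shut.

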